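# Fit the matching hub adapter and swap two misplaced ones

## Robot

A 6-joint arm with a two-finger parallel gripper is mounted at the origin on the work surface. World frame = base frame: x ahead of the robot, y to its left, z up, the work surface at z = 0. Lengths are in m, angles in rad, forces in N, time in s.
With the tool pointing down it reaches from about 0.225 to 0.875 m from the base axis. Payload 3.4 kg.
Tool frame: the origin (TCP) lies on the centre line of the jaws, within the pads' length; the fingertips stand 14 mm ahead of it and the grasp point (between the pads) lies 5 mm behind it; z points along the fingers, y is the line along which they close (so a half turn about z gives the same grasp; the last joint's range is limited). The gripper opens to 85 mm and grips with 20 to 120 N. Pads are 22 mm wide; open, the fingers measure 114 mm over their backs; the gripper's body (76 mm by 85 mm) begins 54 mm behind the grasp point. The pads swing forward as they close: fully open they stand 13 mm farther back than shut.
Start: joints at [1.171, 0.276, 1.505, -0, 1.361, -0.121], TCP at [0.158, 0.553, 0.22] pointing down, gripper open.
Joint ranges: [-2.89, 2.89], [-0.75, 2.08], [0.22, 2.7], [-1.18, 4.32], [0.11, 2.71], [-2.7, 2.7]. Speed limits (rad/s): [2.57, 2.57, 3.14, 3.14, 3.14, 3.14].

## Interface

Orientations are given as a unit quaternion [w, x, y, z].
In Python, from rig import manip, eyes gives the robot as it stands.
- The arm moves only by the shell command python3 -m creep 'ROWS' [FORCE]. ROWS is JSON, a list of rows, each a list of 5 numbers: the opening, from 0 (shut) to 1 (fully open), then the shift along the tool's x, y, z normalised to -1 to 1, where 1 is 0.5 m, then the turn about the tool's z normalised to -1 to 1, where 1 is 360 degrees. In form: [[fingers, dx, dy, dz, spin], ...]. A call has 1 to 10 rows; each row is the pose to reach, as a shift and turn from the pose commanded when the call began, along the tool's axes at that moment, turning the shorter way round; what a row does not reach only later rows make up. A row lasts 1/10 s, in which the tool goes at most 50 mm and 8.59 degrees, less where a joint would pass 70% of its speed; a pose out of reach is approached as far as the arm can. A call with a number of a shift or a turn outside -1 to 1 is refused whole. A call with a gripper value outside its range is refused whole. The fingers move at their own pace and stop on an object; FORCE is the grip in N (left out, the last holds). Time passes only in rows, so rows that repeat a pose let the fingers close. It gives the time, the measured TCP pose, the force, the opening and the grip force at its end, in the units of the state.
- manip.get_state(): the state, without advancing time (a new reading comes with each control period).
- eyes.get_image(name): name is "scene" or "top" or "wrist"; returns a dict with "frame" (400x640x3 uint8, red, green, blue), "fx", "fy", "cx", "cy" (pixels), "R" (3x3) and "t" (3): a world point X has camera coordinates R X + t. Camera axes: x right, y down, z forward; pixel columns grow to the right and rows downward; lengths in m; the calibration is good to about 2 mm. A picture is of the moment at which its call begins. There is no depth.
- manip.sign_off(): hands the job in; it is judged then, once.
Trained networks look in the newest picture that a camera, given by its name, has taken for a name from the list of things; names that differ only in an ending like _2 or _b are one class to them, and where a whole thing is asked for, a point or a joint stands for the part that bears it (a point fixed in the world has none). Each returns a list of dicts, best first, with "confidence" (0 to 1); they miss things now and then, are a little off and sometimes report something else, mostly with a low value. They report only what shows in the picture. A call takes as long as a camera call. They do not tell look-alikes from the thing itself.
- eyes.regions_of(camera, label): "mask" (400x640 bool, what is visible of it) and "bbox" ([left, top, right, bottom] in pixels, round what is visible of it).
- eyes.place_of(camera, label): "centre" ([column, row] in pixels: a listed point, or the origin of a listed thing).
The state is a dict: "clock": time; "qpos": joint angles; "qd": joint speeds; "effort": joint torques, N m; "position": TCP position; "ee_rot": TCP orientation; "contact_force": force on the tool from outside, world axes, zero at the start; "moment": the same for the moment, N m; "width": finger opening in m; "gripper_force": force on a finger pad.
Only numpy, scipy, OpenCV 4.12 (cv2) and the standard library are available. Lean on these libraries where they do the work, as an engineer would, in place of code of your own. Each camera call takes 0.05 s, during which the arm holds its last target. There are 200 camera calls.

## Task

First take the hub adapter whose bolt holes match the studs off the rubber mat and seat it fully down on the stud plate. Then swap the other two adapters, which lie in each other's trays, parking one of them in the middle of the freed mat on the way, so that the red-hubbed one ends in the red tray and the blue-hubbed one in the blue tray, each lying flat. Set every adapter down rather than dropping it, and do not disturb the mug or the spray can.

Things in the scene. Friction and masses are not known exactly. Their poses are not given: they have to be found in the camera images.
- adapter_red: Loose hub adapter, 0.35 kg: aluminium spider 8 mm thick, 110 mm over all, four even bolt eyes (16 holes) on an 84 pitch circle, and a red hexagonal hub to grip, 36 over flats, 42 over corners, top 48 above the underside. Origin: centre of underside; z up; x to an eye; hub flats face x and every 60 deg. Starts in the blue tray.
- adapter_blue: Loose hub adapter, 0.35 kg: aluminium spider 8 mm thick, 110 mm over all, five even bolt eyes (16 holes) on an 84 pitch circle, and a blue hexagonal hub to grip, 36 over flats, 42 over corners, top 48 above the underside. Origin: centre of underside; z up; x to an eye; hub flats face x and every 60 deg. Starts in the red tray.
- adapter_white: Loose hub adapter, 0.35 kg: aluminium spider 8 mm thick, 110 mm over all, three even bolt eyes (16 holes) on an 84 pitch circle, and a white hexagonal hub to grip, 36 over flats, 42 over corners, top 48 above the underside. Origin: centre of underside; z up; x to an eye; hub flats face x and every 60 deg. Starts on the mat. Fits the studs with its x along the plate's x or 120 deg either way.
- red_tray: Red round parts tray, fixed; 140 mm outside and 132 mm inside diameter, floor 4 mm above the bench, rim 14 mm above the bench. Origin: centre of its underside, on the bench; z up. Home of the red-hubbed adapter.
- blue_tray: Blue round parts tray, fixed; 140 mm outside and 132 mm inside diameter, floor 4 mm above the bench, rim 14 mm above the bench. Origin: centre of its underside, on the bench; z up. Home of the blue-hubbed adapter.
- rubber_mat: Black rubber mat, fixed, 140 x 140 mm and 4 mm thick: the parking place. Origin: centre of its underside, on the bench; z up; its sides lie along x and y.
- stud_plate: Yellow round stud plate, fixed, 128 mm across, flat top 14 mm above the bench, with three upright dark studs evenly spaced on an 84 mm pitch circle, 8 mm thick, 12 mm tall, the last 4 mm tapering to 4 mm thick. Origin: centre of underside, on the bench; z up; x points to one stud. A seated adapter's underside rests on the flat top; studs then stand 4 mm above its eyes.
- mug: Loose white mug, 76 mm across and 85 mm tall, a bystander. Origin: centre of its underside; its handle is at +y.
- spray_can: Loose green spray can with a pale top, 54 mm across and 150 mm tall, a bystander. Origin: centre of its underside.
Mind the look-alikes: they are no part of the job. Leave any green look-alike of the adapter_red alone. Several things have the shape of the red_tray; the one meant has the colours described above.

How it is judged:
On the way, in this order (a step that is already met when the one before it is completed fails the run):
1. the three-hole adapter is seated on the stud plate and released (horizontal distance between adapter_white and stud_plate below 0.008 m and z of adapter_white in the frame of stud_plate below 0.0175 m and angle between adapter_white's own z axis and vertical below 0.08 rad and contact force between the fingers and adapter_white below 0.5 N), for 0.2 s.
2. the red-hubbed or the blue-hubbed adapter is parked and released on the rubber mat, its centre within 35 mm of the mat's (((horizontal distance between adapter_red and rubber_mat below 0.035 m and z of adapter_red in the frame of rubber_mat below 0.009 m and angle between adapter_red's own z axis and vertical below 0.08 rad and contact force between the fingers and adapter_red below 0.5 N) or (horizontal distance between adapter_blue and rubber_mat below 0.035 m and z of adapter_blue in the frame of rubber_mat below 0.009 m and angle between adapter_blue's own z axis and vertical below 0.08 rad and contact force between the fingers and adapter_blue below 0.5 N))), for 0.2 s.
At the end, for the whole second after the job is handed in: Three-hole adapter seated on the stud plate (centre within 8 mm, underside within 3.5 mm of its top); red-hubbed adapter in the red tray, blue-hubbed in the blue tray (centres within 16 mm, underside within 5 mm of the floor); all level within 4.5 degrees and at rest (horizontal distance between adapter_white and stud_plate below 0.008 m and z of adapter_white in the frame of stud_plate below 0.0175 m and angle between each of adapter_white, adapter_red, adapter_blue's own z axis and vertical below 0.08 rad and horizontal distance between adapter_red and red_tray below 0.016 m and z of adapter_red in the frame of red_tray below 0.009 m and horizontal distance between adapter_blue and blue_tray below 0.016 m and z of adapter_blue in the frame of blue_tray below 0.009 m and linear speed of each of adapter_red, adapter_blue, adapter_white below 0.02 m/s and angular speed of each of adapter_red, adapter_blue, adapter_white below 0.2 rad/s); the robot touches nothing.
It fails at once if the red-hubbed adapter is dropped or thrown (moves faster than 0.7 m/s while no finger touches it) (linear speed of adapter_red above 0.7 m/s and contact force between the fingers and adapter_red below 0.05 N).
It fails at once if the blue-hubbed adapter is dropped or thrown (moves faster than 0.7 m/s while no finger touches it) (linear speed of adapter_blue above 0.7 m/s and contact force between the fingers and adapter_blue below 0.05 N).
It fails at once if the three-hole adapter is dropped or thrown (moves faster than 0.7 m/s while no finger touches it) (linear speed of adapter_white above 0.7 m/s and contact force between the fingers and adapter_white below 0.05 N).
It fails at once if the mug is shifted by more than 30 mm or tipped over (distance of mug from where it was at the start of the episode above 0.03 m or angle between mug's own z axis and vertical above 0.5 rad).
It fails at once if the spray can is shifted by more than 30 mm or tipped over (distance of spray_can from where it was at the start of the episode above 0.03 m or angle between spray_can's own z axis and vertical above 0.5 rad).
It also fails if it takes over 115 s, if anything falls off the work surface, if the arm or the gripper's body presses on something with over 40 N, if the wrist force passes 120 N, or if a joint passes its speed limit or range.

## Working session

There is one attempt and no reset: what is moved stays moved. The work goes in short steps, Python scripts to look and compute and a shell command to move; the robot and the scene stay as the last step left them, time stands still between calls to the robot, and variables do not carry over. Pictures are saved under pics/ and viewed, at most 14 in all, crops included, and the job is handed in when it is done.

```bash
mkdir -p pics; ls; python3 - <<'E'
from rig import manip, eyes
import cv2
for c in ["top","scene"]:
    r=eyes.get_image(c); cv2.imwrite(f"pics/{c}0.png",r["frame"][:,:,::-1])
    print(c,r["fx"],r["fy"],r["cx"],r["cy"],r["R"],r["t"])
    for l in ["adapter_red","adapter_blue","adapter_white","red_tray","rubber_mat","stud_plate","mug","spray_can"]:
        print(l,[(round(d["confidence"],2),[round(float(v)) for v in d["centre"]]) for d in eyes.place_of(c,l)])
print(manip.get_state())
E
```

```text
pics
top 398.36641768443883 398.36641768443883 311.5686166340475 195.0655714653177 [[ 1.44373349e-03 -9.99937488e-01 -1.10876730e-02]
 [-9.82275376e-01  6.60197343e-04 -1.87442391e-01]
 [ 1.87437994e-01  1.11617650e-02 -9.82213018e-01]] [-0.07409663  0.57848473  1.18636713]
adapter_red [(0.92, [201, 140]), (0.9, [177, 274]), (0.73, [190, 211])]
adapter_blue [(0.96, [312, 197])]
adapter_white [(0.75, [376, 247]), (0.52, [253, 244])]
red_tray [(0.71, [317, 198]), (0.58, [448, 237]), (0.53, [274, 166])]
rubber_mat [(0.83, [381, 246])]
stud_plate [(0.63, [254, 243])]
mug [(0.89, [273, 166])]
spray_can [(0.88, [375, 164])]
scene 406.178404927347 406.178404927347 325.4731021427114 197.37697648309384 [[-0.60028186  0.79978573 -0.00211767]
 [ 0.51808215  0.3868284  -0.76285954]
 [-0.609305   -0.45902787 -0.64656078]] [ 0.3937113  -0.23955717  1.63163217]
adapter_red [(0.95, [392, 314]), (0.91, [436, 255]), (0.86, [477, 222])]
adapter_blue [(0.7, [314, 205])]
adapter_white [(0.7, [300, 162])]
red_tray [(0.89, [253, 148]), (0.59, [316, 208])]
rubber_mat [(0.65, [296, 164])]
stud_plate [(0.8, [396, 208])]
mug [(0.93, [336, 248])]
spray_can [(0.56, [247, 203])]
{'clock': 0.9, 'qpos': array([ 1.17097475e+00,  2.75871564e-01,  1.50489194e+00, -1.04549810e-05,
        1.36069794e+00, -1.21031143e-01]), 'qd': array([-1.10022954e-03,  1.54965969e-03, -2.05552454e-03,  1.38328894e-04,
        6.11065354e-05, -1.57513640e-03]), 'effort': array([-2.26502532e-03, -4.16647589e+01, -2.46095645e+01, -4.07652278e-04,
        4.25611503e-06, -1.31780121e-05]), 'position': array([0.1582762 , 0.55282459, 0.22004746]), 'ee_rot': array([2.18328873e-05, 1.38943144e-01, 9.90300358e-01, 6.20758790e-05]), 'contact_force': array([-0.56438981,  0.88873306, -0.92465323]), 'moment': array([ 0.02903105,  0.01323774, -0.01231479]), 'gripper_force': 0.0, 'width': 0.08548857158716446}
```

View pics/top0.png

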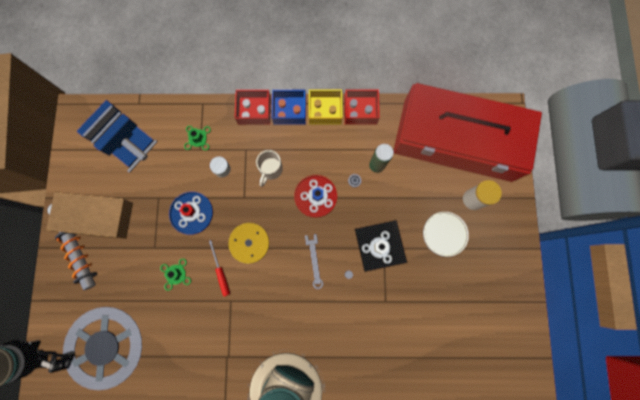

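View pics/scene0.png

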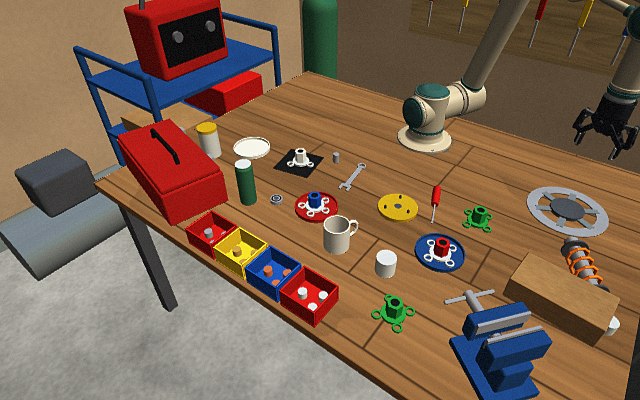

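The red-hubbed adapter is at top (190,211) in the blue tray and the blue-hubbed one at (317,195) in the red tray. The white one is on the mat at (380,246) and the stud plate is at (248,243). The green look-alikes at (197,137) and (175,274), and the red bins and red box, are to be left alone. The mug is at (268,164) and the can at (382,160).

```bash
cat > h.py <<'E'
import numpy as np, cv2
from scipy.spatial.transform import Rotation as Ro
from rig import manip, eyes
def w(r,u,v,z):
    d=r["R"].T@np.array([(u-r["cx"])/r["fx"],(v-r["cy"])/r["fy"],1]); c=-r["R"].T@r["t"]
    return c+d*(z-c[2])/d[2]
def px(r,X):
    p=r["R"]@np.array(X)+r["t"]; return np.array([r["cx"]+r["fx"]*p[0]/p[2],r["cy"]+r["fy"]*p[1]/p[2]])
def rot(s): q=s["ee_rot"]; return Ro.from_quat([q[1],q[2],q[3],q[0]])
def go(x,y,z,yaw=None,sym=60):
    """normalised dx,dy,dz,spin to take TCP to x,y,z with the tool y axis at world angle yaw (mod sym deg)"""
    s=manip.get_state(); R=rot(s).as_matrix()
    d=R.T@(np.array([x,y,z])-s["position"])/0.5
    a=np.degrees(np.arctan2(R[1,1],R[0,1])); sp=0
    if yaw is not None: sp=-((yaw-a+sym/2)%sym-sym/2)   # tool z is down
    print("t",s["clock"],"pos",s["position"].round(4),"ytool",a.round(2),"q6",s["qpos"][5].round(2),"width",s["width"].round(4),"F",s["contact_force"].round(1),"-> d",d.round(4),"spin",round(sp/360,4))
E
python3 - <<'E'
from h import *
r=eyes.get_image("top")
for n,u,v,z in [("red",188,211,.052),("blue",317,195,.052),("white",379.5,246,.052),("bluetray",190.5,213,.014),("redtray",316.5,196,.014),("mat",380.5,246,.004),("plate",248.5,243,.014),("mug",268,162,.08),("can",383,155,.15)]:
    print(n,w(r,u,v,z).round(3))
go(0.5,-.2,.3)
E
```

```text
red [0.529 0.31  0.052]
blue [ 0.579 -0.091  0.052]
white [ 0.421 -0.281  0.052]
bluetray [0.528 0.314 0.014]
redtray [ 0.583 -0.089  0.014]
mat [ 0.424 -0.291  0.004]
plate [0.433 0.125 0.014]
mug [0.678 0.061 0.08 ]
can [ 0.679 -0.283  0.15 ]Traceback (most recent call last):
  File "<stdin>", line 5, in <module>
  File "h.py", line 16, in go
    print("t",s["clock"],"pos",s["position"].round(4),"ytool",a.round(2),"q6",s["qpos"][5].round(2),"width",s["width"].round(4),"F",s["contact_force"].round(1),"-> d",d.round(4),"spin",round(sp/360,4))
                                                                                                            ^^^^^^^^^^^^^^^^
AttributeError: 'float' object has no attribute 'round'
```

```bash
sed -i 's/s\["width"\].round(4)/round(float(s["width"]),4)/' h.py
python3 - <<'E'
from h import *
r=eyes.get_image("wrist"); s=manip.get_state(); R=rot(s).as_matrix()
print("cam in tool",R.T@(-r["R"].T@r["t"]-s["position"]),"axis in tool",R.T@r["R"][2],"f",r["fx"],R.round(3))
go(0.36,0.125,.30)
E
```

```text
cam in tool [ 0.07534155  0.00077322 -0.1543776 ] axis in tool [-2.93824331e-01  6.94435276e-04  9.55859184e-01] f 336.0050146480111 [[-0.961  0.275  0.   ]
 [ 0.275  0.961  0.   ]
 [-0.     0.    -1.   ]]
t 1.0 pos [0.1583 0.5528 0.22  ] ytool 74.03 q6 -0.12 width 0.0853 F [-0. -0. -1.] -> d [-0.6234 -0.7116 -0.16  ] spin 0.0
```

```bash
python3 -m creep '[[1,-0.672,-0.698,-0.06,0],[1,-0.672,-0.698,-0.06,0],[1,-0.672,-0.698,-0.06,0],[1,-0.672,-0.698,-0.06,0],[1,-0.672,-0.698,-0.06,0],[1,-0.672,-0.698,-0.06,0],[1,-0.672,-0.698,-0.06,0],[1,-0.672,-0.698,-0.06,0],[1,-0.672,-0.698,-0.06,0],[1,-0.672,-0.698,-0.06,0]]' 60
python3 -m creep '[[1,0,0,0,0],[1,0,0,0,0]]'
python3 - <<'E'
from h import *
r=eyes.get_image("wrist"); cv2.imwrite("pics/w1.png",r["frame"][:,:,::-1]); np.savez("w1",**r)
for l in ["stud_plate","adapter_red"]: print(l,[(round(d["confidence"],2),np.round(d["centre"],1)) for d in eyes.place_of("wrist",l)])
go(.375,-.285,.25)
E
```

```text
clock: 2.0
position: [0.3864, 0.1222, 0.2506]
ee_rot: [0.001, 0.14, 0.99, -0.0]
contact_force: [-0.3, -0.2, -0.4]
width: 0.0851
gripper_force: 0.0
clock: 2.2
position: [0.3853, 0.1244, 0.25]
ee_rot: [-0.0, 0.14, 0.99, 0.0]
contact_force: [0.6, 0.2, -0.5]
width: 0.0855
gripper_force: 0.0
stud_plate [(0.55, array([325.7, 197.4]))]
adapter_red [(0.83, array([505.2, 373.2])), (0.79, array([493.5, 229.8])), (0.7, array([498.1,  63.5]))]
t 2.35 pos [0.3845 0.1258 0.2499] ytool 74.12 q6 -1.15 width 0.0851 F [-0.4  0.  -0. ] -> d [-2.065e-01 -7.954e-01 -7.000e-04] spin 0.0
```

View pics/w1.png

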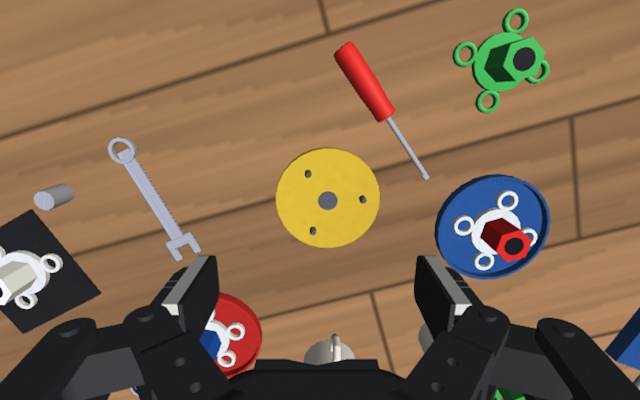

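The plate is at (328,199) with studs at about (307,174), (362,199) and (312,231). The blue tray with the red hub is at (493,227).

```bash
cat >> h.py <<'E'
def circ(r,m,z):
    "centre and radius of the biggest blob of mask m, mapped to plane z"
    c=max(cv2.findContours(m.astype(np.uint8),cv2.RETR_EXTERNAL,cv2.CHAIN_APPROX_NONE)[0],key=cv2.contourArea)
    P=np.array([w(r,u,v,z)[:2] for u,v in c[:,0]]); A=np.c_[2*P,np.ones(len(P))]
    for _ in range(3):
        k=np.linalg.lstsq(A,(P**2).sum(1),rcond=None)[0]; R=np.sqrt(k[2]+k[0]**2+k[1]**2)
        e=abs(np.hypot(*(P-k[:2]).T)-R); o=e<max(.0015,np.median(e)*2); P,A=P[o],A[o]
    return k[:2].round(4),R.round(4)
E
python3 - <<'E'
from h import *
r=dict(np.load("w1.npz")); f=r["frame"]; hsv=cv2.cvtColor(f,cv2.COLOR_RGB2HSV)
y=(hsv[...,0]>20)&(hsv[...,0]<32)&(hsv[...,1]>150)&(hsv[...,2]>120)
y[:140]=0;y[255:]=0;y[:,:265]=0;y[:,390:]=0
c,R=circ(r,y,.014); print("plate",c,R)
d=(hsv[...,2]<150)&~y; m=np.zeros_like(d,np.uint8); cv2.circle(m,(328,199),44,1,-1)
n,l,st,ce=cv2.connectedComponentsWithStats((d&(m>0)).astype(np.uint8))
for i in range(1,n):
    if st[i,4]>10:
        p=w(r,*ce[i],.021)[:2]-c; print(ce[i].round(1),st[i,4],p.round(4),np.hypot(*p).round(4),np.degrees(np.arctan2(p[1],p[0])).round(1))
b=(hsv[...,0]>100)&(hsv[...,0]<120)&(hsv[...,1]>120)&(hsv[...,2]>50); b[:165]=0;b[285:]=0;b[:,:425]=0;b[:,560:]=0
print("bluetray",circ(r,b,.014))
E
```

```text
plate [0.4368 0.1251] 0.0631
[307.5 173.2] 40 [-0.0401 -0.0132] 0.0422 -161.8
[327.2 200.3] 273 [-0.0016  0.    ] 0.0016 179.8
[362.1 198.8] 42 [0.0082 0.0406] 0.0414 78.5
[312.4 230.3] 41 [ 0.0307 -0.0279] 0.0415 -42.3
bluetray (array([0.5317, 0.3136]), np.float64(0.0695))
```

```bash
python3 -m creep '[[1,-0.2,-0.8,0,0],[1,-0.2,-0.8,0,0],[1,-0.2,-0.8,0,0],[1,-0.2,-0.8,0,0],[1,-0.2,-0.8,0,0],[1,-0.2,-0.8,0,0],[1,-0.2,-0.8,0,0],[1,-0.2,-0.8,0,0],[1,-0.2,-0.8,0,0],[1,-0.2,-0.8,0,0]]'
python3 -m creep '[[1,0,0,0,0],[1,0,0,0,0]]'
python3 - <<'E'
from h import *
r=eyes.get_image("wrist"); cv2.imwrite("pics/w2.png",r["frame"][:,:,::-1]); np.savez("w2",**r)
print(manip.get_state()["position"])
E
```

```text
clock: 3.35
position: [0.3717, -0.2877, 0.2494]
ee_rot: [-0.0, 0.139, 0.99, 0.001]
contact_force: [0.2, 0.5, -0.5]
width: 0.0856
gripper_force: 0.0
clock: 3.55
position: [0.3715, -0.2849, 0.25]
ee_rot: [-0.0, 0.138, 0.99, 0.001]
contact_force: [-0.4, 0.6, 0.3]
width: 0.0851
gripper_force: 0.0
[ 0.3715441  -0.28509721  0.25013426]
```

View pics/w2.png

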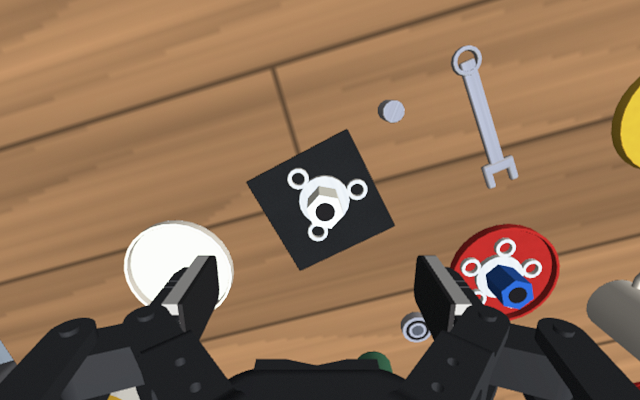

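The white three-eye adapter is on the mat: hub top at (324,211), eyes at (298,179), (357,188) and (318,232). The red tray with the blue hub is at (505,272).

```bash
cat >> h.py <<'E'
def holes(r,m,cx,cy,rad,z):
    mm=np.zeros(m.shape,np.uint8); cv2.circle(mm,(cx,cy),rad,1,-1)
    cs,hi=cv2.findContours((m&(mm>0)).astype(np.uint8),cv2.RETR_CCOMP,cv2.CHAIN_APPROX_NONE)
    out=[]
    for c,h in zip(cs,hi[0]):
        if h[3]>=0 and len(c)>8:
            (u,v),(a,b),_=cv2.fitEllipse(c); p=w(r,u,v,z); out.append(p[:2]); print("hole",round(u,1),round(v,1),round(a,1),round(b,1),p.round(4))
    return np.array(out)
E
python3 - <<'E'
from h import *
r=dict(np.load("w2.npz")); f=r["frame"]; hsv=cv2.cvtColor(f,cv2.COLOR_RGB2HSV)
m=(hsv[...,1]<70)&(hsv[...,2]>120)
P=holes(r,m,324,203,48,.010)
print(P.mean(0))
k=hsv[...,2]<70; mm=np.zeros(k.shape,np.uint8); cv2.fillPoly(mm,[np.array([[240,175],[350,120],[405,225],[300,280]])],1)
k=(k|m)&(mm>0); k=cv2.morphologyEx(k.astype(np.uint8),cv2.MORPH_CLOSE,np.ones((5,5)))
c=max(cv2.findContours(k,0,1)[0],key=cv2.contourArea); q=[w(r,u,v,.004)[:2] for u,v in cv2.boxPoints(cv2.minAreaRect(c))]
print("mat",np.mean(q,0),[np.hypot(*(q[i]-q[i-1])).round(3) for i in range(4)])
rd=((hsv[...,0]<8)|(hsv[...,0]>172))&(hsv[...,1]>120)&(hsv[...,2]>50); rd[:215]=0; rd[330:]=0; rd[:,:445]=0; rd[:,570:]=0
print("redtray",circ(r,rd,.014))
print([ (u:=w(r,*uv,.052)).round(4) for uv in [(324.5,211.5)]])
E
```

```text
hole 317.7 231.0 10.4 13.0 [ 0.4611 -0.3068  0.01  ]
hole 324.7 211.6 18.8 19.6 [ 0.4383 -0.2914  0.01  ]
hole 312.5 196.4 6.4 20.1 [ 0.4152 -0.3005  0.01  ]
hole 356.6 189.1 12.1 13.3 [ 0.4209 -0.2461  0.01  ]
hole 297.8 178.4 12.3 13.5 [ 0.3885 -0.3113  0.01  ]
[ 0.42482374 -0.29120019]
mat [ 0.43004532 -0.29540116] [np.float64(0.144), np.float64(0.137), np.float64(0.137), np.float64(0.15)]
redtray (array([ 0.5813, -0.0821]), np.float64(0.0619))
[array([ 0.4234, -0.2886,  0.052 ])]
```

```bash
python3 - <<'E'
from h import *
go(.4235,-.2883,.034,93.5)
E
```

```text
t 3.6 pos [ 0.3715 -0.2851  0.2501] ytool 74.18 q6 -2.1 width 0.0856 F [ 0.2 -0.1  1. ] -> d [-0.1017  0.0219  0.4323] spin -0.0537
```

```bash
python3 -m creep '[[0.8,-0.1017,0.0219,0.1,-0.0237],[0.8,-0.1017,0.0219,0.2,-0.0470],[0.8,-0.1017,0.0219,0.28,-0.0537],[0.8,-0.1017,0.0219,0.3,-0.0537],[0.8,-0.1017,0.0219,0.36,-0.0537],[0.8,-0.1017,0.0219,0.40,-0.0537],[0.8,-0.1017,0.0219,0.42,-0.0537],[0.8,-0.1017,0.0219,0.4323,-0.0537],[0.8,-0.1017,0.0219,0.4323,-0.0537]]'
python3 - <<'E'
from h import *
go(.4235,-.2883,.034,93.5)
r=eyes.get_image("wrist"); cv2.imwrite("pics/w3.png",r["frame"][:,:,::-1])
E
```

```text
clock: 4.5
position: [0.4234, -0.2902, 0.0339]
ee_rot: [0.0, -0.03, 1.0, 0.0]
contact_force: [-0.6, 0.3, 0.6]
width: 0.0683
gripper_force: 0.0
t 4.5 pos [ 0.4234 -0.2902  0.0339] ytool 93.4 q6 -2.37 width 0.0683 F [-0.6  0.3  0.6] -> d [-0.0004  0.0038 -0.0002] spin -0.0003
```

View pics/w3.png

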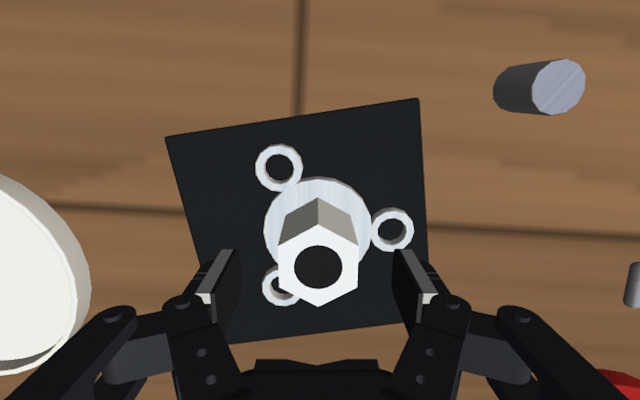

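The fingers straddle the white hub, centred at (318,267), with two flats facing the pads. I'll close now.

```bash
python3 -m creep '[[0,0,0,0,0],[0,0,0,0,0],[0,0,0,0,0],[0,0,0,0,0],[0,0,0,0,0],[0,0,0,0,0]]' 60
python3 -m creep '[[0,0,0,-0.05,0],[0,0,0,-0.13,0],[0,0,0,-0.23,0],[0,0,0,-0.33,0],[0,0,0,-0.40,0],[0,0,0,-0.40,0]]'
python3 - <<'E'
from h import *
go(.4366,.1248,.15,78.1)
E
```

```text
clock: 5.15
position: [0.4237, -0.2908, 0.0351]
ee_rot: [0.001, -0.029, 1.0, -0.0]
contact_force: [-0.4, 1.7, 6.1]
width: 0.0338
gripper_force: 59.3
clock: 5.75
position: [0.4255, -0.2929, 0.2393]
ee_rot: [0.004, -0.029, 1.0, -0.004]
contact_force: [-0.3, -0.7, -4.5]
width: 0.0329
gripper_force: 61.7
t 5.75 pos [ 0.4255 -0.2929  0.2393] ytool 93.35 q6 -2.37 width 0.0329 F [-0.3 -0.7 -4.5] -> d [-0.0695  0.8341  0.1723] spin 0.0424
```

```bash
python3 -m creep '[[0,-0.005,0.05,0,0.01],[0,-0.01,0.12,0,0.02],[0,-0.02,0.21,0,0.03],[0,-0.03,0.3,0,0.0424],[0,-0.04,0.39,0,0.0424],[0,-0.05,0.48,0,0.0424],[0,-0.06,0.57,0,0.0424],[0,-0.0695,0.66,0,0.0424],[0,-0.0695,0.73,0,0.0424],[0,-0.0695,0.78,0.05,0.0424]]'
python3 - <<'E'
from h import *
go(.4366,.123,.12,78.1)
E
```

```text
clock: 6.75
position: [0.4359, 0.1032, 0.2094]
ee_rot: [0.002, 0.103, 0.995, 0.001]
contact_force: [1.6, -1.0, -4.4]
width: 0.0335
gripper_force: 61.7
t 6.75 pos [0.4359 0.1032 0.2094] ytool 78.19 q6 -1.29 width 0.0335 F [ 1.6 -1.  -4.4] -> d [0.0074 0.0388 0.1788] spin 0.0003
```

```bash
python3 -m creep '[[0,0.006,0.03,0.06,0],[0,0.006,0.03,0.12,0],[0,0.006,0.03,0.16,0],[0,0.006,0.03,0.16,0],[0,0.006,0.03,0.16,0]]'
python3 - <<'E'
from h import *
r=eyes.get_image("wrist"); cv2.imwrite("pics/w4.png",r["frame"][:,:,::-1]); np.savez("w4",**r)
go(.4366,.123,.12,78.1)
E
```

```text
clock: 7.25
position: [0.4343, 0.1158, 0.128]
ee_rot: [-0.001, 0.104, 0.995, -0.0]
contact_force: [-0.3, -0.3, -4.0]
width: 0.0336
gripper_force: 61.8
t 7.3 pos [0.4354 0.1158 0.1289] ytool 78.08 q6 -1.26 width 0.0338 F [ 1.3 -0.3 -3.9] -> d [0.0006 0.0145 0.0179] spin -0.0001
```

View pics/w4.png

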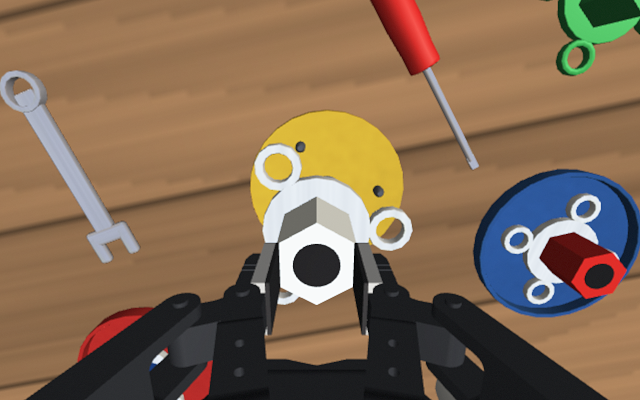

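Held adapter eyes are at (278,168) and (391,229); two plate studs show at (300,147) and (378,191). I'll compare both in this one picture.

```bash
python3 - <<'E'
from h import *
r=dict(np.load("w4.npz")); f=r["frame"]; hsv=cv2.cvtColor(f,cv2.COLOR_RGB2HSV)
m=(hsv[...,1]<70)&(hsv[...,2]>120)
E=[]
for c in [(278,168),(391,229)]: E.append(holes(r,m,*c,27,.104)[0])
d=(hsv[...,2]<110); S=[]
for u,v in [(300,147),(378,191)]:
    mm=np.zeros(d.shape,np.uint8); cv2.circle(mm,(u,v),9,1,-1); ys,xs=np.nonzero(d&(mm>0)); S.append(w(r,xs.mean(),ys.mean(),.021)[:2]); print(xs.mean(),ys.mean(),len(xs),S[-1])
E=np.array(E);S=np.array(S)
ang=lambda a:np.degrees(np.arctan2(*(a[1]-a[0])[::-1]))
print("len",np.hypot(*(E[1]-E[0])),np.hypot(*(S[1]-S[0])),"ang",ang(E),ang(S),"shift",S-E)
sh=(S-E).mean(0); s=manip.get_state(); p=s["position"]; print(sh); go(p[0]+sh[0],p[1]+sh[1],.06)
E
```

```text
hole 278.1 166.5 27.1 30.5 [0.3938 0.1042 0.104 ]
hole 389.9 228.7 24.2 29.3 [0.4423 0.1582 0.104 ]
299.93055555555554 146.43055555555554 72 [0.39701174 0.11172144]
377.6585365853659 190.73170731707316 82 [0.44505366 0.16537274]
len 0.07251894016158693 0.07201727770374641 ang 48.05106134605655 48.15722322379011 shift [[0.00323413 0.0074761 ]
 [0.00279946 0.0071921 ]]
[0.00301679 0.0073341 ]
t 7.3 pos [0.4354 0.1158 0.1289] ytool 78.08 q6 -1.26 width 0.0338 F [ 1.3 -0.3 -3.9] -> d [-0.0029  0.0156  0.1379] spin 0.0
```

```bash
python3 -m creep '[[0,-0.003,0.0155,0.04,0],[0,-0.003,0.0155,0.08,0],[0,-0.003,0.0155,0.1,0],[0,-0.003,0.0155,0.1,0],[0,-0.003,0.0155,0.1,0]]'
python3 - <<'E'
from h import *
go(.4384,.1231,.045)
E
```

```text
clock: 7.8
position: [0.4391, 0.1232, 0.0797]
ee_rot: [0.001, 0.104, 0.995, 0.0]
contact_force: [0.9, 0.6, -4.7]
width: 0.0334
gripper_force: 61.8
t 7.8 pos [0.4391 0.1232 0.0797] ytool 78.08 q6 -1.24 width 0.0334 F [ 0.9  0.6 -4.7] -> d [ 0.0014 -0.0005  0.0694] spin 0.0
```

```bash
python3 -m creep '[[0,0,0,0.02,0],[0,0,0,0.04,0],[0,0,0,0.05,0],[0,0,0,0.06,0],[0,0,0,0.066,0],[0,0,0,0.069,0],[0,0,0,0.069,0]]'
```

```text
clock: 8.5
position: [0.438, 0.1232, 0.0451]
ee_rot: [-0.0, 0.104, 0.995, -0.0]
contact_force: [-2.6, 0.0, 3.5]
width: 0.0334
gripper_force: 62.8
```

```bash
python3 -m creep '[[0.7,0,0,0,0],[0.7,0,0,0,0],[0.7,0,0,0,0],[0.7,0,0,0,0]]'
python3 -m creep '[[0.8,0,0,-0.06,0],[0.8,0,0,-0.16,0],[0.8,0,0,-0.26,0],[0.8,0,0,-0.36,0],[0.8,0,0,-0.4,0],[0.8,0,0,-0.4,0]]'
python3 - <<'E'
from h import *
r=eyes.get_image("wrist"); cv2.imwrite("pics/w5.png",r["frame"][:,:,::-1]); np.savez("w5",**r)
go(.49,.312,.25)
E
```

```text
clock: 8.9
position: [0.4387, 0.1233, 0.0445]
ee_rot: [0.0, 0.104, 0.995, 0.0]
contact_force: [0.0, 1.5, -0.5]
width: 0.0595
gripper_force: 0.0
clock: 9.5
position: [0.4407, 0.1235, 0.2481]
ee_rot: [0.004, 0.104, 0.995, 0.001]
contact_force: [0.1, -0.1, -0.3]
width: 0.0682
gripper_force: 0.0
t 9.55 pos [0.4391 0.1234 0.2457] ytool 78.1 q6 -1.24 width 0.0684 F [-0.9 -0.3 -1.1] -> d [-0.0219  0.3902 -0.008 ] spin 0.0
```

View pics/w5.png

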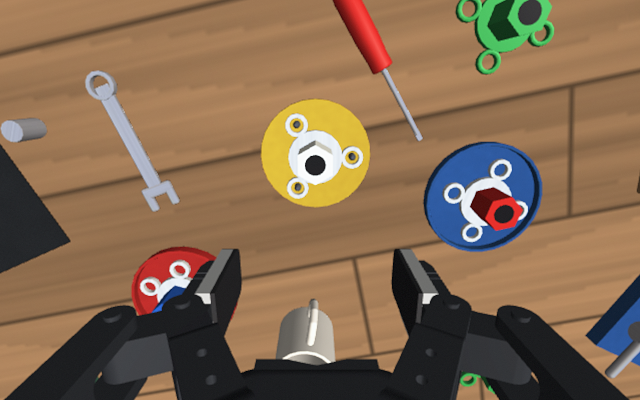

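The white adapter lies flat on the plate at (315,155) with the studs through its eyes. Next is the blue-hubbed adapter in the red tray.

```bash
python3 -m creep '[[0.8,-0.264,-0.369,0,0],[0.8,-0.264,-0.369,0,0],[0.8,-0.264,-0.369,0,0],[0.8,-0.264,-0.369,0,0],[0.8,-0.264,-0.369,0,0],[0.8,-0.264,-0.369,0,0],[0.8,-0.264,-0.369,0,0],[0.8,-0.264,-0.369,0,0]]'
python3 - <<'E'
from h import *
r=eyes.get_image("wrist"); cv2.imwrite("pics/w6.png",r["frame"][:,:,::-1]); np.savez("w6",**r)
print(manip.get_state()["position"])
E
```

```text
clock: 10.35
position: [0.5282, -0.0834, 0.2431]
ee_rot: [-0.001, 0.103, 0.995, 0.001]
contact_force: [0.3, 0.4, -0.3]
width: 0.0682
gripper_force: 0.0
[ 0.5283938  -0.08321215  0.24354746]
```

View pics/w6.png

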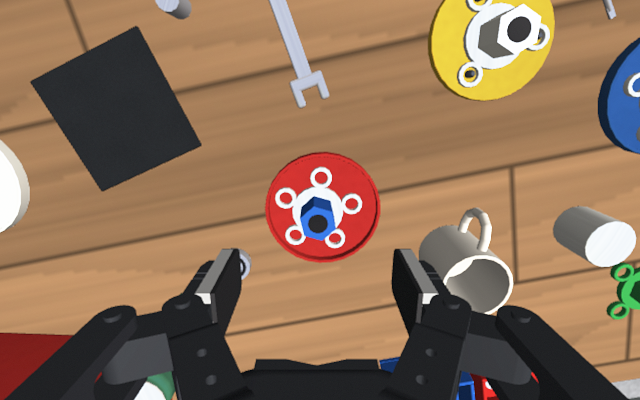

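The red tray is at (323,207) with the blue hub at (318,218), and its five eyes are clear. The empty mat is at (117,108).

```bash
cat >> h.py <<'E'
def fit(P,n):
    "centre, eye-0 angle (mod 360/n) of an n-eyed ring of radius 42 mm from hole centres P (some may be missing)"
    from scipy.optimize import least_squares
    f=lambda q:(P-q[:2]-.042*np.c_[np.cos(t:=q[2]+np.round((np.arctan2(*(P-q[:2]).T[::-1])-q[2])*n/2/np.pi)*2*np.pi/n),np.sin(t)]).ravel()
    a=P.mean(0); b=min((least_squares(f,[*a,k]) for k in np.linspace(0,2*np.pi/n,6)),key=lambda s:s.cost)
    print("fit",b.x[:2].round(4),"eye",(np.degrees(b.x[2])%(360/n)).round(1),"rms mm",(1e3*np.sqrt(b.fun@b.fun/len(P))).round(2)); return b.x
E
python3 - <<'E'
from h import *
r=dict(np.load("w6.npz")); f=r["frame"]; hsv=cv2.cvtColor(f,cv2.COLOR_RGB2HSV)
m=(hsv[...,1]<90)&(hsv[...,2]>110)
P=holes(r,m,320,208,48,.010)
P=np.array([p for p in P]); 
c=P.mean(0); P=np.array([p for p in P if .02<np.hypot(*(p-c))]); q=fit(P,5)
rd=((hsv[...,0]<8)|(hsv[...,0]>172))&(hsv[...,1]>120)&(hsv[...,2]>40); rd[:140]=0; rd[275:]=0; rd[:,:250]=0; rd[:,395:]=0
print("redtray",circ(r,rd,.014))
k=((hsv[...,2]<70)).astype(np.uint8); k[:20]=0;k[200:]=0;k[:,:25]=0;k[:,210:]=0
c=max(cv2.findContours(k,0,1)[0],key=cv2.contourArea); Q=np.array([w(r,*p,.004)[:2] for p in cv2.approxPolyDP(c,8,True)[:,0]])
print("mat",Q.round(4),Q.mean(0))
go(q[0],q[1],.034,np.degrees(q[2]))
E
```

```text
hole 334.5 237.5 10.7 12.8 [ 0.6285 -0.0797  0.01  ]
hole 295.3 234.3 10.8 12.9 [ 0.6142 -0.1267  0.01  ]
hole 351.2 203.2 11.9 13.4 [ 0.5883 -0.0512  0.01  ]
hole 285.6 197.5 11.9 13.5 [ 0.5648 -0.1274  0.01  ]
hole 320.6 177.3 12.8 13.3 [ 0.5491 -0.081   0.01  ]
fit [ 0.589  -0.0932] eye 18.9 rms mm 0.17
redtray (array([ 0.5881, -0.0869]), np.float64(0.0696))
mat [[ 0.3497 -0.2386]
 [ 0.3768 -0.3728]
 [ 0.5111 -0.3446]
 [ 0.4833 -0.2114]] [ 0.43021748 -0.29185163]
t 10.4 pos [ 0.5284 -0.0832  0.2435] ytool 78.17 q6 -1.65 width 0.0685 F [ 0.2 -0.  -0.5] -> d [-0.1236  0.005   0.4188] spin -0.002
```

Only one of the five eyes lies over a hub flat, so I need the hub's own orientation. I'll measure it from the hub's top face.

```bash
cat >> h.py <<'E'
def hexfit(r,m,z,c0):
    "hexagon 36 over flats fitted to outline of top-face mask m at height z: centre and flat angle mod 60"
    from scipy.optimize import least_squares
    c=max(cv2.findContours(m.astype(np.uint8),0,1)[0],key=cv2.contourArea); P=np.array([w(r,*p,z)[:2] for p in c[:,0]])
    f=lambda q:(np.max([(P-q[:2])@[np.cos(q[2]+k*np.pi/3),np.sin(q[2]+k*np.pi/3)] for k in range(6)],0)-q[3])*1e3
    s=sorted((least_squares(f,[*c0,np.radians(a),.018],loss="soft_l1",diff_step=1e-4) for a in range(0,60,6)),key=lambda s:s.cost)
    for t in s[:4]: print("hex",t.x[:2].round(4),"flat",(np.degrees(t.x[2])%60).round(1),"apothem",t.x[3].round(4),"cost",t.cost.round(1),len(P))
E
python3 - <<'E'
from h import *
r=dict(np.load("w6.npz")); f=r["frame"]; hsv=cv2.cvtColor(f,cv2.COLOR_RGB2HSV)
cr=f[165:260,265:380]; cv2.imwrite("pics/c6.png",cv2.resize(cr,None,fx=5,fy=5,interpolation=cv2.INTER_CUBIC)[:,:,::-1])
m=(hsv[...,0]>100)&(hsv[...,0]<125)&(hsv[...,1]>100); m[:185]=0;m[250:]=0;m[:,:290]=0;m[:,345:]=0
v=hsv[...,2]; print(np.histogram(v[m],bins=10))
hexfit(r,m&(v>v[m].max()*.75),.052,(.589,-.093))
E
```

```text
(array([ 94,  30,   7,  46, 129,  22,  20,  25,  41, 481]), array([ 67. ,  84.5, 102. , 119.5, 137. , 154.5, 172. , 189.5, 207. ,
       224.5, 242. ]))
hex [ 0.5891 -0.0932] flat 30.3 apothem 0.0174 cost 5.5 96
hex [ 0.5891 -0.0932] flat 30.3 apothem 0.0174 cost 5.5 96
hex [ 0.5891 -0.0932] flat 30.3 apothem 0.0174 cost 5.5 96
hex [ 0.5891 -0.0932] flat 30.3 apothem 0.0174 cost 5.5 96
```

View pics/c6.png

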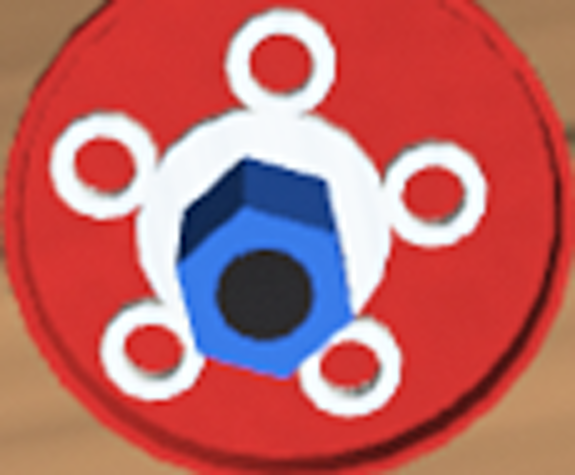

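The crop confirms the blue hexagonal hub on the five-eyed spider in the red tray. Its flats are at 30.3°, which fits the eye candidate of 30.9°.

```bash
python3 - <<'E'
from h import *
go(.590,-.095,.034,90.7)
E
```

```text
t 10.4 pos [ 0.5284 -0.0832  0.2435] ytool 78.17 q6 -1.65 width 0.0685 F [ 0.2 -0.  -0.5] -> d [-0.1263  0.0019  0.4188] spin -0.0348
```

```bash
python3 -m creep '[[0.8,-0.08,0.001,0.06,-0.02],[0.8,-0.1263,0.0019,0.14,-0.0348],[0.8,-0.1263,0.0019,0.22,-0.0348],[0.8,-0.1263,0.0019,0.28,-0.0348],[0.8,-0.1263,0.0019,0.34,-0.0348],[0.8,-0.1263,0.0019,0.38,-0.0348],[0.8,-0.1263,0.0019,0.4,-0.0348],[0.8,-0.1263,0.0019,0.4188,-0.0348],[0.8,-0.1263,0.0019,0.4188,-0.0348]]'
python3 -m creep '[[0,0,0,0,0],[0,0,0,0,0],[0,0,0,0,0],[0,0,0,0,0],[0,0,0,0,0],[0,0,0,0,0]]' 60
python3 -m creep '[[0,0,0,-0.05,0],[0,0,0,-0.13,0],[0,0,0,-0.23,0],[0,0,0,-0.33,0],[0,0,0,-0.38,0],[0,0,0,-0.38,0]]'
python3 - <<'E'
from h import *
go(.432,-.294,.12,78)
E
```

```text
clock: 11.3
position: [0.591, -0.096, 0.0345]
ee_rot: [-0.0, -0.006, 1.0, 0.0]
contact_force: [0.1, 0.4, -0.8]
width: 0.0683
gripper_force: 0.0
clock: 11.9
position: [0.5923, -0.0965, 0.0366]
ee_rot: [0.001, -0.005, 1.0, 0.0]
contact_force: [-1.3, 2.6, 5.2]
width: 0.0329
gripper_force: 59.2
clock: 12.5
position: [0.5937, -0.0974, 0.2296]
ee_rot: [0.005, -0.005, 1.0, -0.001]
contact_force: [0.8, 0.1, -3.8]
width: 0.0335
gripper_force: 60.3
t 12.5 pos [ 0.5937 -0.0974  0.2296] ytool 90.62 q6 -1.86 width 0.0335 F [ 0.8  0.1 -3.8] -> d [ 0.3298 -0.389   0.2173] spin 0.0351
```

```bash
python3 -m creep '[[0,0.05,-0.05,0,0],[0,0.11,-0.12,0,0],[0,0.17,-0.19,0,0],[0,0.23,-0.26,0.02,0],[0,0.28,-0.32,0.06,0],[0,0.31,-0.36,0.12,0],[0,0.325,-0.385,0.18,0],[0,0.33,-0.389,0.22,0],[0,0.33,-0.389,0.22,0],[0,0.33,-0.389,0.22,0]]'
python3 - <<'E'
from h import *
go(.432,-.294,.0366)
E
```

```text
clock: 13.5
position: [0.4276, -0.2921, 0.1135]
ee_rot: [-0.001, -0.005, 1.0, 0.001]
contact_force: [1.1, -0.6, -3.1]
width: 0.0329
gripper_force: 60.6
t 13.5 pos [ 0.4276 -0.2921  0.1135] ytool 90.6 q6 -2.32 width 0.0329 F [ 1.1 -0.6 -3.1] -> d [-0.0091 -0.0043  0.1538] spin 0.0
```

```bash
python3 -m creep '[[0,-0.005,-0.004,0.05,0],[0,-0.005,-0.004,0.1,0],[0,-0.005,-0.004,0.13,0],[0,-0.005,-0.004,0.142,0],[0,-0.005,-0.004,0.15,0],[0,-0.005,-0.004,0.155,0],[0,-0.005,-0.004,0.155,0]]'
```

```text
clock: 14.2
position: [0.4316, -0.2951, 0.0381]
ee_rot: [0.001, -0.006, 1.0, -0.0]
contact_force: [-0.7, -0.1, -3.4]
width: 0.0328
gripper_force: 60.6
```

```bash
python3 -m creep '[[0,0,0,0.002,0],[0,0,0,0.004,0],[0,0,0,0.004,0],[0,0,0,0.004,0]]'
```

```text
clock: 14.6
position: [0.4316, -0.2954, 0.0366]
ee_rot: [0.001, -0.005, 1.0, -0.001]
contact_force: [-0.7, 0.8, 6.2]
width: 0.0331
gripper_force: 61.9
```

```bash
python3 -m creep '[[0.7,0,0,0,0],[0.7,0,0,0,0],[0.7,0,0,0,0],[0.7,0,0,0,0],[0.7,0,0,0,0]]'
python3 -m creep '[[0.8,0,0,-0.06,0],[0.8,0,0,-0.16,0],[0.8,0,0,-0.26,0],[0.8,0,0,-0.36,0],[0.8,0,0,-0.42,0],[0.8,0,0,-0.42,0]]'
python3 - <<'E'
from h import *
r=eyes.get_image("wrist"); np.savez("w7",**r)
f=r["frame"]; hsv=cv2.cvtColor(f,cv2.COLOR_RGB2HSV)
u,v=px(r,[.432,-.294,.012]); print(u,v)
m=(hsv[...,1]<90)&(hsv[...,2]>110)
P=holes(r,m,int(u),int(v),60,.010); c=P.mean(0); P=np.array([p for p in P if .02<np.hypot(*(p-c))]); q=fit(P,5)
go(.49,.312,.25)
E
```

```text
clock: 15.1
position: [0.431, -0.2949, 0.0353]
ee_rot: [-0.0, -0.005, 1.0, 0.0]
contact_force: [0.1, -0.5, -0.7]
width: 0.06
gripper_force: 0.0
clock: 15.7
position: [0.4332, -0.2968, 0.2507]
ee_rot: [0.004, -0.005, 1.0, -0.004]
contact_force: [0.2, -0.1, 0.3]
width: 0.0683
gripper_force: 0.0
319.05748209827726 156.40722798999937
hole 329.6 185.9 12.0 13.2 [ 0.4686 -0.2807  0.01  ]
hole 290.8 173.5 12.4 13.5 [ 0.4536 -0.3278  0.01  ]
hole 354.5 153.4 13.1 13.5 [ 0.4283 -0.2521  0.01  ]
hole 289.8 132.0 13.1 14.2 [ 0.4041 -0.3284  0.01  ]
hole 330.3 118.9 13.9 14.1 [ 0.3887 -0.2816  0.01  ]
fit [ 0.4286 -0.2941] eye 18.5 rms mm 0.12
t 15.75 pos [ 0.432  -0.2957  0.2478] ytool 90.62 q6 -2.32 width 0.0683 F [-0.7  0.1 -1.3] -> d [-0.1293  1.2141 -0.0083] spin 0.0
```

```bash
python3 -m creep '[[0.8,-0.08,0.9,0,0],[0.8,-0.08,0.9,0,0],[0.8,-0.08,0.9,0,0],[0.8,-0.08,0.9,0,0],[0.8,-0.08,0.9,0,0],[0.8,-0.08,0.9,0,0],[0.8,-0.08,0.9,0,0],[0.8,-0.08,0.9,0,0],[0.8,-0.08,0.9,0,0],[0.8,-0.08,0.9,0,0]]'
python3 -m creep '[[0.8,-0.05,0.31,0,0],[0.8,-0.05,0.31,0,0],[0.8,-0.05,0.31,0,0],[0.8,-0.05,0.31,0,0],[0.8,-0.05,0.31,0,0],[0.8,-0.05,0.31,0,0]]'
python3 - <<'E'
from h import *
r=eyes.get_image("wrist"); np.savez("w8",**r); f=r["frame"]; hsv=cv2.cvtColor(f,cv2.COLOR_RGB2HSV)
u,v=map(int,px(r,[.53,.313,.012])); print(u,v); go(.53,.313,.034)
cr=f[max(0,v-70):v+80,u-90:u+90]; cv2.imwrite("pics/c8.png",cv2.resize(cr,None,fx=4,fy=4,interpolation=cv2.INTER_CUBIC)[:,:,::-1])
win=np.zeros(f.shape[:2],np.uint8); cv2.circle(win,(u,v),75,1,-1); win=win>0
m=(hsv[...,1]<90)&(hsv[...,2]>110)
P=holes(r,m,u,v,55,.010); c=P.mean(0); P=np.array([p for p in P if .02<np.hypot(*(p-c))]); q=fit(P,4)
m=((hsv[...,0]<8)|(hsv[...,0]>172))&(hsv[...,1]>100)&win; V=hsv[...,2]
hexfit(r,m&(V>V[m].max()*.75),.052,q[:2])
b=(hsv[...,0]>100)&(hsv[...,0]<125)&(hsv[...,1]>120)&win
print("bluetray",circ(r,b,.014))
E
```

```text
clock: 16.75
position: [0.4649, 0.161, 0.2434]
ee_rot: [-0.002, -0.009, 1.0, 0.001]
contact_force: [-0.7, -0.2, -0.2]
width: 0.0682
gripper_force: 0.0
clock: 17.35
position: [0.4888, 0.309, 0.2442]
ee_rot: [-0.001, -0.005, 1.0, -0.001]
contact_force: [0.6, -0.2, -0.4]
width: 0.0684
gripper_force: 0.0
318 194
t 17.4 pos [0.489  0.3088 0.2447] ytool 90.54 q6 -1.14 width 0.0681 F [-0.  -0.2  0.4] -> d [-0.0828  0.0083  0.4212] spin 0.0
hole 306.4 228.0 10.5 12.8 [0.5745 0.2983 0.01  ]
hole 352.5 215.3 11.4 13.2 [0.557  0.3551 0.01  ]
hole 291.5 184.0 12.0 13.3 [0.5178 0.2805 0.01  ]
hole 339.4 169.9 12.7 13.4 [0.5001 0.3372 0.01  ]
fit [0.5373 0.3178] eye 62.4 rms mm 0.12
hex [0.5373 0.3177] flat 2.8 apothem 0.0175 cost 4.1 96
hex [0.5373 0.3177] flat 2.8 apothem 0.0175 cost 4.1 96
hex [0.5373 0.3177] flat 2.8 apothem 0.0175 cost 4.1 96
hex [0.5373 0.3177] flat 2.8 apothem 0.0175 cost 4.1 96
bluetray (array([0.5325, 0.3142]), np.float64(0.0687))
```

View pics/c8.png

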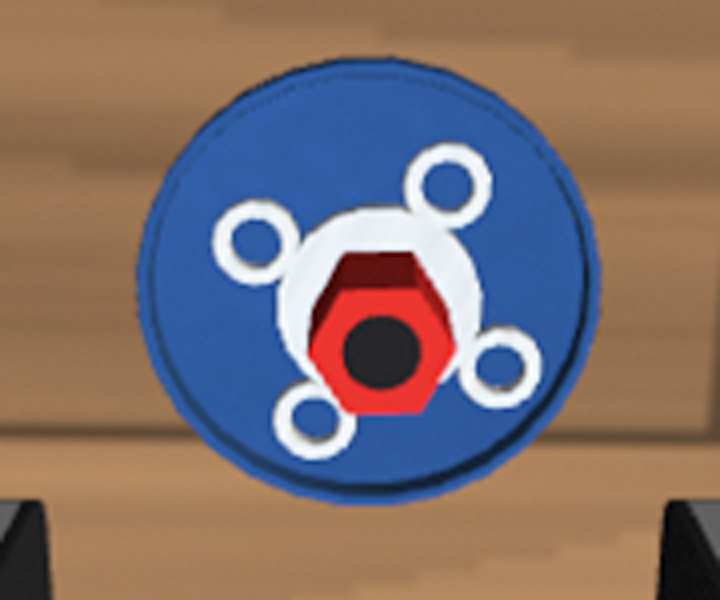

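The crop shows the red hub with four eyes in the blue tray, flats at 2.6°.

```bash
python3 - <<'E'
from h import *
go(.539,.3165,.034,62.6)
E
```

```text
t 17.4 pos [0.489  0.3088 0.2447] ytool 90.54 q6 -1.14 width 0.0681 F [-0.  -0.2  0.4] -> d [-0.1009  0.0152  0.4212] spin 0.0776
```

```bash
python3 -m creep '[[0.8,-0.06,0.008,0.05,0.02],[0.8,-0.1009,0.0152,0.12,0.04],[0.8,-0.1009,0.0152,0.2,0.06],[0.8,-0.1009,0.0152,0.26,0.0776],[0.8,-0.1009,0.0152,0.3,0.0776],[0.8,-0.1009,0.0152,0.36,0.0776],[0.8,-0.1009,0.0152,0.4,0.0776],[0.8,-0.1009,0.0152,0.4212,0.0776],[0.8,-0.1009,0.0152,0.4212,0.0776],[0.8,-0.1009,0.0152,0.4212,0.0776]]'
python3 -m creep '[[0,0,0,0,0],[0,0,0,0,0],[0,0,0,0,0],[0,0,0,0,0],[0,0,0,0,0],[0,0,0,0,0]]' 60
python3 -m creep '[[0,0,0,-0.05,0],[0,0,0,-0.13,0],[0,0,0,-0.23,0],[0,0,0,-0.33,0],[0,0,0,-0.42,0],[0,0,0,-0.42,0]]'
python3 - <<'E'
from h import *
go(.590,-.089,.15)
E
```

```text
clock: 18.4
position: [0.5406, 0.3184, 0.0358]
ee_rot: [0.001, 0.237, 0.972, 0.0]
contact_force: [-0.4, -0.1, 0.1]
width: 0.0682
gripper_force: 0.0
clock: 19.0
position: [0.5402, 0.3187, 0.0365]
ee_rot: [0.001, 0.236, 0.972, 0.0]
contact_force: [-0.6, -2.2, 4.9]
width: 0.0333
gripper_force: 59.0
clock: 19.6
position: [0.5432, 0.3208, 0.2531]
ee_rot: [0.006, 0.236, 0.972, 0.005]
contact_force: [1.2, 1.2, -2.7]
width: 0.0335
gripper_force: 60.5
t 19.6 pos [0.5432 0.3208 0.2531] ytool 62.71 q6 -0.67 width 0.0335 F [ 1.2  1.2 -2.7] -> d [-0.457  -0.6879  0.202 ] spin 0.0
```

```bash
python3 -m creep '[[0,-0.03,-0.04,0,0],[0,-0.08,-0.11,0,0],[0,-0.13,-0.19,0,0],[0,-0.18,-0.27,0,0],[0,-0.23,-0.35,0,0],[0,-0.28,-0.43,0,0],[0,-0.33,-0.51,0,0],[0,-0.38,-0.58,0,0],[0,-0.42,-0.64,0,0],[0,-0.445,-0.675,0,0]]'
python3 -m creep '[[0,-0.01,-0.01,0.02,0],[0,-0.01,-0.01,0.08,0],[0,-0.01,-0.01,0.16,0],[0,-0.01,-0.01,0.22,0],[0,-0.01,-0.01,0.26,0],[0,-0.01,-0.01,0.26,0]]'
python3 - <<'E'
from h import *
r=eyes.get_image("wrist"); cv2.imwrite("pics/w9.png",r["frame"][:,:,::-1])
go(.590,-.089,.0365)
E
```

```text
clock: 20.6
position: [0.5819, -0.086, 0.2433]
ee_rot: [-0.001, 0.237, 0.971, -0.001]
contact_force: [-0.2, 0.1, -3.8]
width: 0.0333
gripper_force: 60.6
clock: 21.2
position: [0.581, -0.0875, 0.1101]
ee_rot: [-0.005, 0.236, 0.972, 0.001]
contact_force: [-0.6, 0.4, -2.9]
width: 0.0333
gripper_force: 60.6
t 21.25 pos [ 0.5828 -0.0882  0.1124] ytool 62.73 q6 -1.36 width 0.0332 F [ 0.3  0.5 -2.1] -> d [-0.0145  0.0052  0.1518] spin 0.0
```

View pics/w9.png

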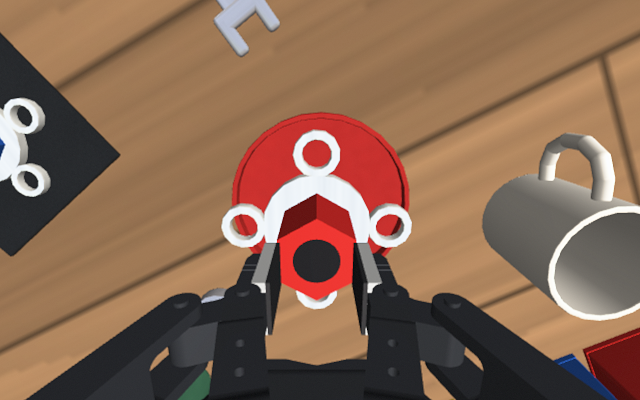

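The held red adapter at (317,225) sits over the red tray at (320,200), centred, and the mug is clear. I'll lower it.

```bash
python3 -m creep '[[0,-0.012,0.004,0.05,0],[0,-0.012,0.004,0.1,0],[0,-0.012,0.004,0.13,0],[0,-0.012,0.004,0.142,0],[0,-0.012,0.004,0.147,0],[0,-0.012,0.004,0.15,0],[0,-0.012,0.004,0.15,0]]'
```

```text
clock: 21.95
position: [0.5919, -0.0908, 0.0409]
ee_rot: [0.001, 0.236, 0.972, 0.0]
contact_force: [-0.8, -0.6, -3.1]
width: 0.0331
gripper_force: 60.6
```

```bash
python3 -m creep '[[0,0.003,0.003,0.003,0],[0,0.003,0.003,0.006,0],[0,0.003,0.003,0.009,0],[0,0.003,0.003,0.009,0],[0,0.003,0.003,0.009,0]]'
```

```text
clock: 22.45
position: [0.5906, -0.0886, 0.0366]
ee_rot: [0.0, 0.236, 0.972, 0.0]
contact_force: [-2.6, 2.0, 5.7]
width: 0.0332
gripper_force: 61.8
```

Contact, so I'll release, rise and go back to the mat for the blue one.

```bash
python3 -m creep '[[0.7,0,0,0,0],[0.7,0,0,0,0],[0.7,0,0,0,0],[0.7,0,0,0,0],[0.7,0,0,0,0]]'
python3 -m creep '[[0.8,0,0,-0.06,0],[0.8,0,0,-0.16,0],[0.8,0,0,-0.26,0],[0.8,0,0,-0.36,0],[0.8,0,0,-0.42,0],[0.8,0,0,-0.42,0]]'
python3 - <<'E'
from h import *
r=eyes.get_image("wrist"); hsv=cv2.cvtColor(r["frame"],cv2.COLOR_RGB2HSV)
u,v=map(int,px(r,[.588,-.088,.012]))
P=holes(r,(hsv[...,1]<90)&(hsv[...,2]>110),u,v,55,.010); c=P.mean(0); P=np.array([p for p in P if .02<np.hypot(*(p-c))]); fit(P,4)
win=np.zeros(hsv.shape[:2],np.uint8); cv2.circle(win,(u,v),75,1,-1)
print("redtray",circ(r,((hsv[...,0]<8)|(hsv[...,0]>172))&(hsv[...,1]>120)&(win>0),.014))
go(.431,-.2952,.035,90.7)
E
```

```text
clock: 22.95
position: [0.5904, -0.0888, 0.0352]
ee_rot: [0.0, 0.236, 0.972, 0.0]
contact_force: [-0.4, 0.1, -0.2]
width: 0.0599
gripper_force: 0.0
clock: 23.55
position: [0.5932, -0.0894, 0.2512]
ee_rot: [0.006, 0.236, 0.972, -0.0]
contact_force: [0.6, -0.8, 0.4]
width: 0.0683
gripper_force: 0.0
hole 315.4 187.0 12.3 13.0 [ 0.6267 -0.1059  0.01  ]
hole 350.8 153.0 13.1 13.9 [ 0.6087 -0.0494  0.01  ]
hole 279.9 152.9 13.1 13.8 [ 0.57   -0.1239  0.01  ]
hole 315.2 157.8 36.2 41.0 [ 0.5945 -0.0895  0.01  ]
hole 315.2 116.7 14.1 14.4 [ 0.552  -0.0676  0.01  ]
fit [ 0.5894 -0.0867] eye 62.7 rms mm 0.11
redtray (array([ 0.5888, -0.0869]), np.float64(0.0692))
t 23.6 pos [ 0.5917 -0.0891  0.2481] ytool 62.69 q6 -1.36 width 0.0682 F [-0.3 -0.5 -0.8] -> d [ 0.0988 -0.5143  0.4249] spin -0.0778
```

```bash
python3 -m creep '[[0.8,0.0988,-0.5143,0,-0.02],[0.8,0.0988,-0.5143,0,-0.04],[0.8,0.0988,-0.5143,0,-0.06],[0.8,0.0988,-0.5143,0,-0.0778],[0.8,0.0988,-0.5143,0,-0.0778],[0.8,0.0988,-0.5143,0,-0.0778],[0.8,0.0988,-0.5143,0.05,-0.0778],[0.8,0.0988,-0.5143,0.15,-0.0778],[0.8,0.0988,-0.5143,0.22,-0.0778],[0.8,0.0988,-0.5143,0.22,-0.0778]]'
python3 - <<'E'
from h import *
go(.431,-.2952,.035,90.7)
E
```

```text
clock: 24.6
position: [0.4248, -0.2906, 0.1295]
ee_rot: [-0.005, -0.006, 1.0, 0.005]
contact_force: [-0.3, 0.2, -0.2]
width: 0.0685
gripper_force: 0.0
t 24.6 pos [ 0.4248 -0.2906  0.1295] ytool 90.68 q6 -2.32 width 0.0685 F [-0.3  0.2 -0.2] -> d [-0.0143 -0.0113  0.1887] spin -0.0
```

```bash
python3 -m creep '[[0.8,0,0,0,0],[0.8,0,0,0,0],[0.8,0,0,0,0]]'
python3 - <<'E'
from h import *
go(.431,-.2952,.035,90.7)
E
```

```text
clock: 24.9
position: [0.4298, -0.2954, 0.1373]
ee_rot: [0.002, -0.006, 1.0, -0.001]
contact_force: [0.4, -0.0, -0.5]
width: 0.0685
gripper_force: 0.0
t 24.9 pos [ 0.4298 -0.2954  0.1373] ytool 90.71 q6 -2.32 width 0.0685 F [ 0.4 -0.  -0.5] -> d [-0.0017  0.0009  0.2045] spin 0.0
```

```bash
python3 -m creep '[[0.8,-0.001,0,0.06,0],[0.8,-0.001,0,0.12,0],[0.8,-0.001,0,0.17,0],[0.8,-0.001,0,0.19,0],[0.8,-0.001,0,0.204,0],[0.8,-0.001,0,0.204,0]]'
python3 -m creep '[[0,0,0,0,0],[0,0,0,0,0],[0,0,0,0,0],[0,0,0,0,0],[0,0,0,0,0],[0,0,0,0,0]]' 60
python3 -m creep '[[0,0,0,-0.05,0],[0,0,0,-0.13,0],[0,0,0,-0.23,0],[0,0,0,-0.33,0],[0,0,0,-0.42,0],[0,0,0,-0.42,0]]'
python3 - <<'E'
from h import *
go(.534,.3125,.11)
E
```

```text
clock: 25.5
position: [0.4294, -0.2948, 0.0337]
ee_rot: [0.0, -0.006, 1.0, -0.0]
contact_force: [-0.9, 0.1, -0.0]
width: 0.0684
gripper_force: 0.0
clock: 26.1
position: [0.4297, -0.2953, 0.0348]
ee_rot: [0.001, -0.006, 1.0, -0.001]
contact_force: [-0.3, 0.5, 5.0]
width: 0.0335
gripper_force: 59.5
clock: 26.7
position: [0.4319, -0.2971, 0.2503]
ee_rot: [0.005, -0.006, 1.0, -0.005]
contact_force: [1.3, -0.8, -2.5]
width: 0.0332
gripper_force: 61.3
t 26.7 pos [ 0.4319 -0.2971  0.2503] ytool 90.69 q6 -2.32 width 0.0332 F [ 1.3 -0.8 -2.5] -> d [-0.2161  1.2193  0.2711] spin 0.0
```

```bash
python3 -m creep '[[0,-0.01,0.05,0,0],[0,-0.02,0.12,0,0],[0,-0.035,0.21,0,0],[0,-0.05,0.3,0,0],[0,-0.07,0.39,0,0],[0,-0.09,0.48,0,0],[0,-0.11,0.57,0,0],[0,-0.13,0.66,0,0],[0,-0.14,0.74,0,0],[0,-0.15,0.8,0,0]]'
python3 -m creep '[[0,-0.01,0.08,0,0],[0,-0.02,0.16,0,0],[0,-0.035,0.24,0,0],[0,-0.05,0.31,0,0],[0,-0.06,0.36,0,0],[0,-0.065,0.4,0,0],[0,-0.065,0.415,0.06,0],[0,-0.065,0.415,0.14,0],[0,-0.065,0.415,0.2,0],[0,-0.065,0.415,0.24,0]]'
python3 -m creep '[[0,0,0,0,0],[0,0,0,0,0],[0,0,0,0,0]]'
python3 - <<'E'
from h import *
r=eyes.get_image("wrist"); cv2.imwrite("pics/w10.png",r["frame"][:,:,::-1])
go(.5345,.3125,.0348)
E
```

```text
clock: 27.7
position: [0.4978, 0.1089, 0.2416]
ee_rot: [-0.002, -0.007, 1.0, 0.0]
contact_force: [0.3, -0.0, -3.5]
width: 0.0333
gripper_force: 61.3
clock: 28.7
position: [0.5266, 0.313, 0.1195]
ee_rot: [-0.003, -0.006, 1.0, -0.001]
contact_force: [-0.5, -0.1, -2.2]
width: 0.0336
gripper_force: 61.3
clock: 29.0
position: [0.5302, 0.3145, 0.1248]
ee_rot: [0.001, -0.006, 1.0, 0.001]
contact_force: [0.7, -0.5, -3.3]
width: 0.0337
gripper_force: 61.3
t 29.05 pos [0.5302 0.3146 0.1251] ytool 90.68 q6 -1.16 width 0.0336 F [ 0.2 -0.1 -3.4] -> d [-0.0079 -0.0045  0.1805] spin 0.0
```

View pics/w10.png

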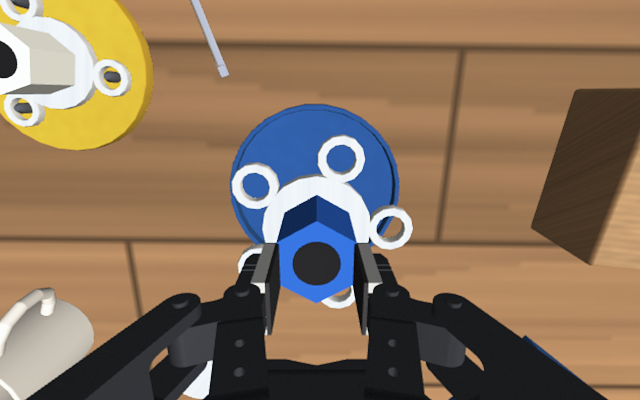

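The blue hub at (317,262) is over the blue tray at (315,190), centred laterally. I'll lower it.

```bash
python3 -m creep '[[0,-0.008,-0.004,0.06,0],[0,-0.008,-0.004,0.12,0],[0,-0.008,-0.004,0.15,0],[0,-0.008,-0.004,0.165,0],[0,-0.008,-0.004,0.174,0],[0,-0.008,-0.004,0.179,0],[0,-0.008,-0.004,0.181,0],[0,-0.008,-0.004,0.181,0]]'
```

```text
clock: 29.85
position: [0.5342, 0.3128, 0.0349]
ee_rot: [0.001, -0.006, 1.0, 0.001]
contact_force: [-1.2, -1.3, 4.2]
width: 0.0332
gripper_force: 62.2
```

```bash
python3 -m creep '[[0.7,0,0,0,0],[0.7,0,0,0,0],[0.7,0,0,0,0],[0.7,0,0,0,0],[0.7,0,0,0,0]]'
python3 -m creep '[[0.8,0,0,-0.06,0],[0.8,0,0,-0.16,0],[0.8,0,0,-0.26,0],[0.8,0,0,-0.36,0],[0.8,0.1,0,-0.45,0],[0.8,0.1,0,-0.45,0],[0.8,0.1,0,-0.45,0]]'
python3 - <<'E'
from h import *
r=eyes.get_image("wrist"); f=r["frame"]; hsv=cv2.cvtColor(f,cv2.COLOR_RGB2HSV)
u,v=map(int,px(r,[.533,.314,.012]))
P=holes(r,(hsv[...,1]<90)&(hsv[...,2]>110),u,v,55,.010); c=P.mean(0); P=np.array([p for p in P if .02<np.hypot(*(p-c))]); fit(P,5)
win=np.zeros(hsv.shape[:2],np.uint8); cv2.circle(win,(u,v),75,1,-1)
print("bluetray",circ(r,(hsv[...,0]>100)&(hsv[...,0]<125)&(hsv[...,1]>120)&(win>0),.014))
t=eyes.get_image("scene")["frame"][90:360,180:560]; cv2.imwrite("pics/s_end.png",cv2.resize(t,None,fx=2,fy=2)[:,:,::-1])
E
```

```text
clock: 30.35
position: [0.5332, 0.3123, 0.0328]
ee_rot: [0.0, -0.006, 1.0, 0.0]
contact_force: [-0.1, -0.5, -0.7]
width: 0.0597
gripper_force: 0.0
clock: 31.05
position: [0.4824, 0.3121, 0.26]
ee_rot: [0.002, -0.007, 1.0, 0.001]
contact_force: [0.2, 0.5, -0.3]
width: 0.0685
gripper_force: 0.0
hole 289.3 214.6 10.8 12.4 [0.558  0.2803 0.01  ]
hole 349.3 196.6 11.5 12.5 [0.5329 0.3562 0.01  ]
hole 288.5 177.1 11.8 13.2 [0.5084 0.2799 0.01  ]
hole 326.6 165.2 12.4 13.0 [0.4929 0.3267 0.01  ]
fit [0.533  0.3141] eye 18.4 rms mm 0.12
bluetray (array([0.5324, 0.3142]), np.float64(0.0687))
```

View pics/s_end.png

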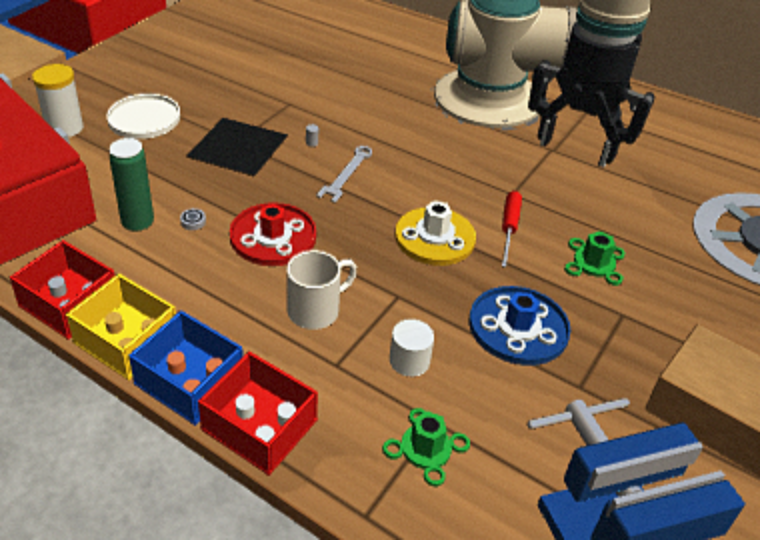

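Red lies in the red tray (272,232), blue in the blue tray (520,322) and white on the plate (437,232). The mug and can stand undisturbed and the arm is clear, so I'll hand in.

```bash
python3 -c "
from rig import manip
print(manip.sign_off())"
```

```text
the job is handed in; nothing more can be done
None
```

The job is handed in, no verdict shown: the white adapter is seated on the stud plate, red is in the red tray and blue in the blue tray (both centred within about 1 mm by camera), at about 31 s on the clock, and the mug and spray can look undisturbed.

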